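# Pack the reagent box and shut the loading bay

### The job

Pack the grey reagent cartridge and the amber bottle with the green cap into the blue box in the loading bay, beside the blue-capped bottle that is already in it, so that all three stand upright on the box's floor; set them down, do not drop them in, and never tip the reagents over. Then slide the clear cover fully shut over the box; it has an orange handle on top. Leave the red-capped bottle, the tube rack, the tip box and the scanner where they are.

Things in the scene. Friction and masses are not known exactly. Their poses are not given: they have to be found in the camera images.
- bay: Fixed loading bay: grey deck plate 270 (x) x 460 (y) x 8 mm, with two aluminium rails along its y, 16 mm wide, centred at x = +118 and -118 mm, tops 150 mm above the table, on posts at y = -100 and +330 mm; a cross bar joins the rails at y = +332 mm. Origin: on the table, straight under the centre of the blue box. The deck reaches from y = -115 to +345 mm. z is up.
- box_in (a point): Centre of the inner floor of the blue open-topped box, fixed on the bay's deck; 13 mm above the table, axes as the bay's. Inside 130 x 130 mm, walls 5 mm thick, the rim 55 mm above this point. Two rows of 58 mm fit side by side either way; the 118 mm cartridge fits along x or y.
- cover (a joint): Sliding clear cover with dark edges, 252 (x) x 170 (y) x 6 mm, running on the rails along the bay's y, its underside 151 mm above the table. 0 m = fully shut, centred over the box; grows as it slides open towards the bay's +y, to 0.23 m. It starts parked open, clear of the box. Sliding takes about 2 N.
- cover_handle (a point): Top centre of the cover's orange handle: an upright rib 80 mm long (bay's x), 14 mm thick (bay's y), standing 40 mm above the cover, so from 157 to 197 mm above the table. Moves with the cover, is over the middle of it. Axes as the bay's.
- cartridge: Grey reagent cartridge, loose, 0.25 to 0.5 kg: block 118 (x) x 58 (y) x 78 mm high, with a yellow grip rib on top in the middle, 70 (x) x 16 (y) mm, from 78 to 118 mm above its underside. Origin: centre of the underside; z up.
- bottle: Amber bottle with green cap, loose, 0.2 to 0.42 kg: round body 58 mm in diameter and 72 mm high, shoulder to 82 mm, cap 30 mm in diameter from 82 to 118 mm. Origin: centre of the underside; z up.
- bottle_packed: White bottle with blue cap, the same shape and size as the amber one, loose, already standing in one corner of the blue box. Origin: centre of the underside; z up.
- bottle_red: White bottle with red cap, the same shape and size, standing on the table near the others; to be left alone. Origin: centre of the underside.
- tube_rack: Blue rack full of capped tubes, 90 (x) x 170 (y) x 90 mm high, to be left alone. Origin: centre of the underside.
- tip_box: White pipette-tip box with bluish lid, 88 (x) x 123 (y) x 63 mm high, to be left alone. Origin: centre of the underside.
- scanner: Black and grey hand scanner lying on the table, about 130 x 60 x 35 mm, its long side along its x, to be left alone. Origin: on its underside, near the middle of the black handle.

How it is judged:
By the outcome, as a careful person would: the job done as asked, in the order asked, and still so for the second after the job is handed in, with the robot touching nothing.
It also fails if it takes over 66 s, if anything falls off the work surface, if the arm or the gripper's body presses on something with over 40 N, if the wrist force passes 120 N, or if a joint passes its speed limit or range.

### The arm

A 6-joint arm with a two-finger parallel gripper is mounted at the origin on the work surface. World frame = base frame: x ahead of the robot, y to its left, z up, the work surface at z = 0. Lengths are in mm, angles in degrees, forces in N, time in s.
With the tool pointing down it reaches from about 275 to 750 mm from the base axis. Payload 10.2 kg.
Tool frame: the origin (TCP) lies at the very end of the fingers, on their centre line; the grasp point (between the pads) lies 19 mm behind it; z points along the fingers, y is the line along which they close (so a half turn about z gives the same grasp; the last joint's range is limited). The gripper opens to 88 mm and grips with 3 to 60 N. Pads are 18 mm wide; open, the fingers measure 123 mm over their backs; the gripper's body (75 mm by 187 mm) begins 45 mm behind the grasp point.
Start: joints at [-81.612, 17.928, 85.812, -0, 76.261, -12.8], TCP at [189.738, -489.521, 238.72] pointing down, gripper open.
Joint ranges: [-168.41, 168.41], [-55.51, 124.54], [10.69, 146.95], [-70.63, 250.63], [1, 178], [-165.06, 165.06]. Speed limits (degrees/s): [136.94, 136.94, 172.46, 180, 180, 180].

### API

Orientations are given as a 3x3 rotation matrix whose columns are the frame's x, y, z axes.
In Python, from station import env, cams, recognise gives the robot as it stands.
- The arm moves only by the shell command python3 -m pendant 'ROWS' [FORCE]. ROWS is text: rows parted by semicolons, each of 7 numbers parted by spaces: the shift along the tool's x, y, z in units of 50 mm (1.0 is 50 mm), then the turn, a rotation vector about the tool's x, y, z in units of 8 degrees (1.0 is 8 degrees), then the finger opening in mm, from 0 to 88.1. In form: tx ty tz wx wy wz jaw; .... A call has 1 to 20 rows; each row shifts and turns the commanded pose from where the row before left it, along the tool's axes as they then stand; what a row does not reach is not made up. A row lasts 1/10 s, in which the tool goes at most 50 mm and 8.59 degrees, less where a joint would pass 70% of its speed; a pose out of reach is approached as far as the arm can. A call is refused whole if a number of a shift passes 1 or a number of a turn 1, either way. A call with a gripper value outside its range is refused whole. The fingers move at their own pace and stop on an object; FORCE is the grip in N (left out, the last holds). Time passes only in rows, so rows that do not move let the fingers close. It gives the time, the measured TCP pose, the force, the opening and the grip force at its end, in the units of the state.
- env.state(): the state, without advancing time (a new reading comes with each control period).
- cams.capture(name): name is "scene" or "top" or "wrist"; returns a dict with "pixels" (400x640x3 uint8, blue, green, red), "fovy" (degrees; the focal length in pixels is half the picture's height over the tangent of half this angle, whatever the lens; pixels are square), "cx", "cy" (the principal point, pixels), "position" and "orientation" of the camera in the world. Camera axes: x right, y down, z forward; pixel columns grow to the right and rows downward; lengths in mm; the calibration is good to about 2 mm. A picture is of the moment at which its call begins. There is no depth.
- env.close_job(): hands the job in; it is judged then, once.
Trained networks look in a picture, given as the dict that the camera call returned (one of the last four; its "shot" number tells which), for a name from the list of things; names that differ only in an ending like _2 or _b are one class to them, and where a whole thing is asked for, a point or a joint stands for the part that bears it (a point fixed in the world has none). Each returns a list of dicts, best first, with "conf" (0 to 1); they miss things now and then, are a little off and sometimes report something else, mostly with a low value. They report only what shows in the picture. A call takes as long as a camera call.
- recognise(picture, label): "position" ([x, y, z] in mm, in world coordinates, good to about 4 mm: the middle of the surface that is visible of it).
The state is a dict: "t": time; "joint_pos": joint angles; "dq": joint speeds; "joint_efforts": joint torques, N m; "ee_pos": TCP position; "eef_rot": TCP orientation; "ft_force": force on the tool from outside, world axes, zero at the start; "ft_torque": the same for the moment, N m; "opening": finger opening in mm; "grip_force": force on a finger pad.
Only numpy, scipy, OpenCV 4.12 (cv2) and the standard library are available. Lean on these libraries where they do the work, as an engineer would, in place of code of your own. Each camera call takes 0.05 s, during which the arm holds its last target. There are 200 camera calls.

## Working session

There is one attempt and no reset: what is moved stays moved. The work goes in short steps, Python scripts to look and compute and a shell command to move; the robot and the scene stay as the last step left them, time stands still between calls to the robot, and variables do not carry over. Pictures are saved under pics/ and viewed, at most 12 in all, crops included, and the job is handed in when it is done.

```bash
ls; mkdir -p pics
python3 - <<'E'
from station import env,cams,recognise
import cv2,numpy as np
for n in ["scene","top"]:
    p=cams.capture(n); cv2.imwrite(f"pics/{n}0.png",p["pixels"])
    print(n,p["fovy"],p["cx"],p["cy"],np.round(p["position"],1),np.round(p["orientation"],3).tolist())
    for l in ["bay","cover","cover_handle","cartridge","bottle","bottle_packed","bottle_red","tube_rack","tip_box","scanner"]:
        try: print(l,[(np.round(d["position"]).tolist(),round(d["conf"],2)) for d in recognise(p,l)[:3]])
        except Exception as e: print(l,e)
s=env.state();print(s["t"],s["ee_pos"],np.round(s["eef_rot"],3).tolist())
E
```

```text
pics
scene 53.800202945789266 318.55125617772256 199.39520709641923 [1243.  -541.4  785.3] [[0.462, 0.573, -0.677], [0.887, -0.289, 0.361], [0.012, -0.767, -0.641]]
bay [([546.0, 244.0, 25.0], 0.9)]
cover [([521.0, 309.0, 155.0], 0.75)]
cover_handle [([520.0, 309.0, 156.0], 0.55)]
cartridge [([461.0, -180.0, 70.0], 0.95)]
bottle [([616.0, -154.0, 65.0], 0.78), ([527.0, -345.0, 69.0], 0.36)]
bottle_packed [([516.0, 56.0, 87.0], 0.65)]
bottle_red [([527.0, -345.0, 70.0], 0.66)]
tube_rack [([726.0, -396.0, 52.0], 0.7)]
tip_box [([379.0, -501.0, 64.0], 0.95)]
scanner [([739.0, -174.0, 29.0], 0.82)]
top 47.33405698147887 324.47135524811983 206.30972956987327 [ 354.4 -196.  1198.1] [[0.007, -0.981, 0.192], [-1.0, -0.006, 0.004], [-0.003, -0.192, -0.981]]
bay [([507.0, 239.0, 75.0], 0.75)]
cover [([492.0, 314.0, 161.0], 0.58)]
cover_handle [([493.0, 317.0, 158.0], 0.62)]
cartridge [([429.0, -170.0, 72.0], 0.64)]
bottle [([489.0, 316.0, 158.0], 0.68), ([589.0, -145.0, 78.0], 0.65), ([500.0, -332.0, 75.0], 0.53)]
bottle_packed [([502.0, 51.0, 89.0], 0.85)]
bottle_red [([500.0, -335.0, 74.0], 0.72)]
tube_rack [([691.0, -383.0, 52.0], 0.74), ([344.0, -492.0, 65.0], 0.29)]
tip_box [([342.0, -492.0, 63.0], 0.94)]
scanner [([745.0, -170.0, 30.0], 0.6), ([343.0, -493.0, 67.0], 0.46)]
1.1 [ 189.73616931 -489.52704246  238.73962841] [[0.932, 0.361, 0.0], [0.361, -0.932, -0.0], [0.0, 0.0, -1.0]]
```

View pics/scene0.png

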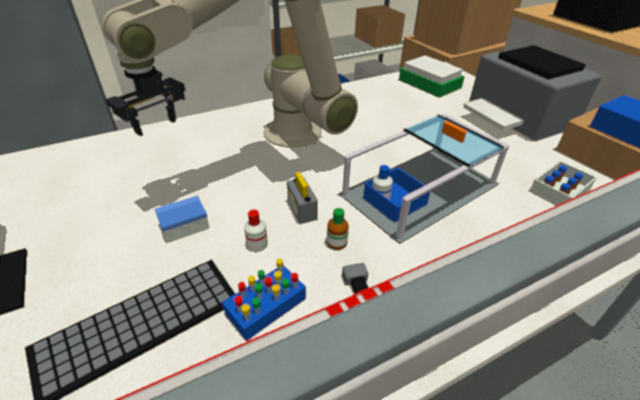

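View pics/top0.png

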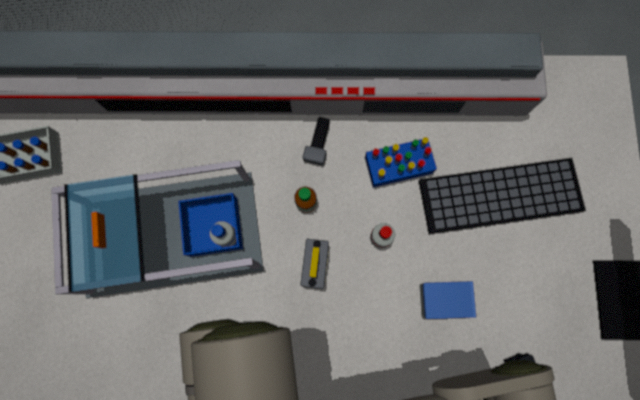

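```bash
cat > h.py <<'E'
import numpy as np,cv2
from station import env,cams,recognise
def f(p): return p["pixels"].shape[0]/2/np.tan(np.radians(p["fovy"])/2)
def proj(p,X):
    c=np.array(p["orientation"]).T@(np.array(X,float)-np.array(p["position"]))
    return np.round([p["cx"]+f(p)*c[0]/c[2],p["cy"]+f(p)*c[1]/c[2]],1)
def back(p,uv,z):
    d=np.array(p["orientation"])@np.array([(uv[0]-p["cx"])/f(p),(uv[1]-p["cy"])/f(p),1])
    o=np.array(p["position"]); return np.round(o+d*(z-o[2])/d[2],1)
E
python3 - <<'E'
from h import *
S=cams.capture("scene");T=cams.capture("top");W=cams.capture("wrist")
cv2.imwrite("pics/w0.png",W["pixels"])
print(W["fovy"],W["cx"],W["cy"],W["position"],np.round(W["orientation"],3).tolist())
tcp=env.state()["ee_pos"];print(proj(S,tcp),proj(T,tcp),proj(S,[0,0,0]))
for n,s,t,z in [("green",(338,211),(306,192),118),("red",(253,212),(386,232),118),("blue",(384,169),(222,230),131),("ribA",(298,175),(317,242),118),("ribB",(308,192),(314,283),118),("handle",(455,128),(98,230),190)]:
    print(n,back(S,s,z),back(T,t,z))
E
```

```text
64.48647237421969 319.9091917175725 199.82893888657057 [ 263.53229646 -460.8743367   384.08696329] [[0.361, -0.888, -0.284], [-0.933, -0.344, -0.109], [-0.0, 0.304, -0.953]]
[155.6 126.9] [472.8 381. ] [292.  131.4]
green [ 602.  -142.5  118. ] [ 601.1 -146.2  118. ]
red [ 508.1 -336.9  118. ] [ 504.5 -338.5  118. ]
blue [516.5  57.1 131. ] [504.9  50.1 131. ]
ribA [ 416.3 -167.7  118. ] [ 479.5 -174.2  118. ]
ribB [ 498.3 -176.5  118. ] [ 383.4 -168.1  118. ]
handle [501.7 319.2 190. ] [494.8 313.5 190. ]
```

```bash
python3 -c "
import cv2
a=cv2.imread('pics/scene0.png');cv2.imwrite('pics/c1.png',cv2.resize(a[60:170,80:220],None,fx=5,fy=5))"
```

```text
(no output)
```

View pics/c1.png

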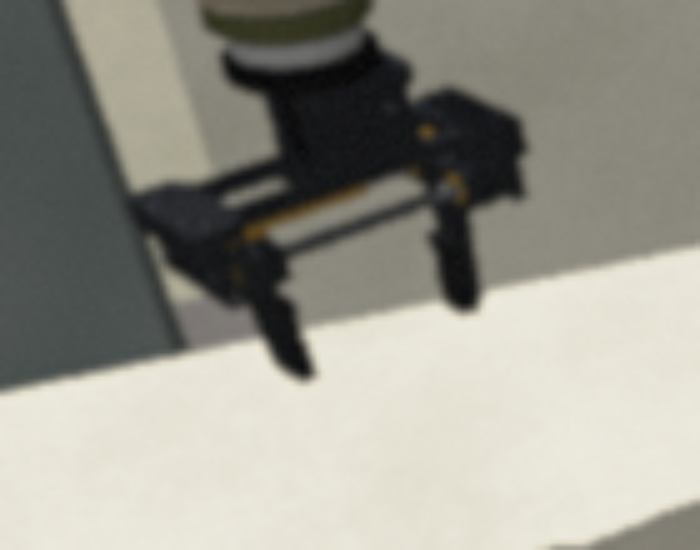

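```bash
python3 -m pendant '.6 -.34 -.1 0 0 0 88;.6 -.34 -.1 0 0 0 88;.6 -.34 -.1 0 0 0 88;.6 -.34 -.1 0 0 0 88;.6 -.34 -.1 0 0 0 88;.6 -.34 -.1 0 0 0 88;.6 -.34 -.1 0 0 0 88;.6 -.34 -.1 0 0 0 88;.6 -.34 -.1 0 0 0 88;.6 -.34 -.1 0 0 0 88;.6 -.34 -.1 0 0 0 88;.6 -.34 -.1 0 0 0 88;0 0 0 0 0 .88 60;0 0 0 0 0 .88 60;0 0 0 0 0 .88 60;0 0 0 0 0 0 60'
python3 - <<'E'
from h import *
W=cams.capture("wrist");cv2.imwrite("pics/w1.png",W["pixels"])
import pickle;pickle.dump(W,open("w1.pkl","wb"))
s=env.state();print(s["ee_pos"],np.round(s["eef_rot"],3).tolist(),s["opening"])
for l in ["cartridge","bottle","bottle_packed","bottle_red","cover_handle"]: print(l,[(np.round(d["position"]).tolist(),round(d["conf"],2)) for d in recognise(W,l)[:3]])
E
```

```text
t: 2.85
ee_pos: [451.7, -169.1, 298.7]
eef_rot: [[1.0, 0.0, -0.0], [0.0, -1.0, -0.0], [-0.0, 0.0, -1.0]]
ft_force: [0.4, 0.3, -0.9]
opening: 60.2
grip_force: 0.0
[ 451.65016352 -169.18595293  298.72975321] [[1.0, 0.004, -0.0], [0.004, -1.0, 0.0], [-0.0, -0.0, -1.0]] 60.12765801614726
cartridge [([441.0, -171.0, 80.0], 0.69)]
bottle [([595.0, -138.0, 79.0], 0.78)]
bottle_packed [([507.0, 52.0, 92.0], 0.85)]
bottle_red [([512.0, -327.0, 78.0], 0.94)]
cover_handle []
```

View pics/w1.png

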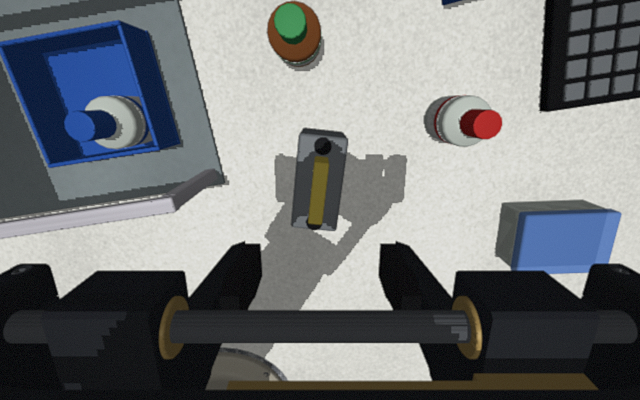

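Run:
```python
from h import *
import pickle;W=pickle.load(open("w1.pkl","rb"))
hsv=cv2.cvtColor(W["pixels"],cv2.COLOR_BGR2HSV)
def seg(lo,hi,roi):
    m=cv2.inRange(hsv,np.array(lo),np.array(hi));k=np.zeros_like(m);x0,y0,x1,y1=roi;k[y0:y1,x0:x1]=m[y0:y1,x0:x1]
    n,l,st,c=cv2.connectedComponentsWithStats(k);i=1+np.argmax(st[1:,4]);return (l==i).astype(np.uint8)
def rect(m,z):
    pts=np.argwhere(m)[:,::-1]; g=np.array([back(W,p,z)[:2] for p in pts],np.float32);return cv2.minAreaRect(g),len(pts)
print("rib",rect(seg([20,100,60],[35,255,255],(280,120,360,240)),118))
print("green",rect(seg([45,80,60],[80,255,255],(250,0,330,50)),118))
m=seg([100,120,30],[130,255,255],(0,0,200,200));
print("bluebox px",cv2.convexHull(np.argwhere(m)[:,::-1].astype(np.int32))[:,0].tolist())
big=cv2.resize(W["pixels"][0:240,0:360],None,fx=2.2,fy=2.2,interpolation=cv2.INTER_CUBIC);cv2.imwrite("pics/w1c.png",big)
for p in [(299,129),(346,131),(292,230),(337,231)]: print("top",back(W,p,78))
for p in [(0,45),(122,22),(180,148),(52,166)]: print("rim",back(W,p,68))
print("blue cap",back(W,(80,126),131),"green",back(W,(289,20),118))
```

```text
rib (((436.3705749511719, -166.83192443847656), (15.805466651916504, 75.64045715332031), 83.74870300292969), 996)
green (((598.7499389648438, -141.09999084472656), (28.39999771118164, 28.499996185302734), 90.0), 891)
bluebox px [[179, 143], [158, 150], [140, 153], [90, 161], [51, 167], [49, 167], [48, 166], [45, 160], [42, 153], [14, 87], [6, 68], [1, 56], [0, 53], [0, 42], [2, 41], [67, 29], [105, 22], [117, 20], [118, 20], [146, 31], [147, 32], [148, 34], [151, 43], [160, 74], [173, 119], [179, 140]]
top [ 498.1 -145.2   78. ]
top [ 495.9 -198.5   78. ]
top [ 374.5 -134.    78. ]
top [ 373.1 -190.2   78. ]
rim [586.  175.6  68. ]
rim [608.   40.1  68. ]
rim [475.3  -3.3  68. ]
rim [453.7 153.6  68. ]
blue cap [505.8  62.6 131. ] green [ 599.3 -140.6  118. ]
```

View pics/w1c.png

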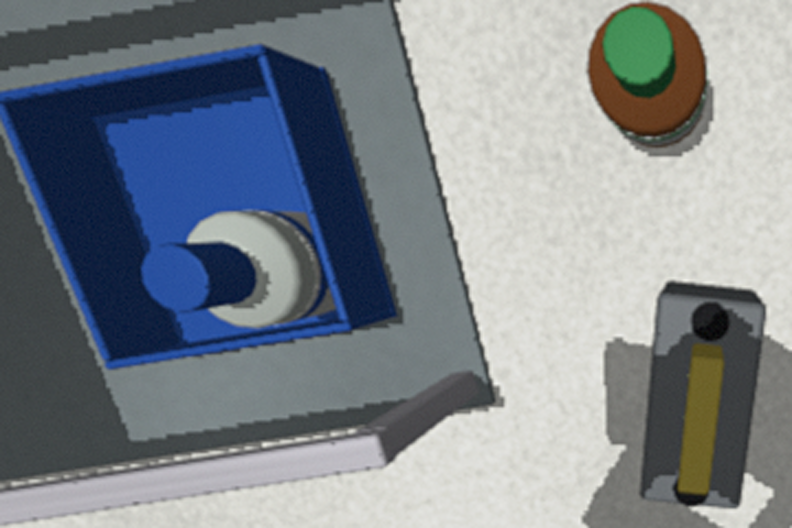

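Run:
```python
from h import *
import pickle;W=pickle.load(open("w1.pkl","rb"))
P=[back(W,p,68) for p in [(0,43),(120.5,21),(159,149),(50,166)]];print(P)
P=np.array(P)[:,:2]
L=lambda a,b:(np.round(np.linalg.norm(b-a)),np.round(np.degrees(np.arctan2(*(b-a)[::-1])),1))
for i in range(4): print(L(P[i],P[(i+1)%4]))
print(P.mean(0),(P[1]+P[3])/2, back(W,(79,125.5),131))
```

```text
[array([588., 175.,  68.]), array([609. ,  41.5,  68. ]), array([474.1,  21.7,  68. ]), array([453.7, 156. ,  68. ])]
(np.float64(135.0), np.float64(-81.1))
(np.float64(136.0), np.float64(-171.7))
(np.float64(136.0), np.float64(98.6))
(np.float64(136.0), np.float64(8.1))
[531.2   98.55] [531.35  98.75] [506.3  63.4 131. ]
```

```bash
python3 -m pendant '-.31 -.04 0 0 0 .7 50;0 0 .7 0 0 0 50;0 0 .7 0 0 0 50;0 0 .7 0 0 0 50;0 0 .7 0 0 0 50;0 0 .7 0 0 0 50;0 0 .7 0 0 0 50;0 0 0 0 0 0 50;0 0 0 0 0 0 50;0 0 0 0 0 0 5;0 0 0 0 0 0 5;0 0 0 0 0 0 5;0 0 0 0 0 0 5;0 0 0 0 0 0 5;0 0 0 0 0 0 5;0 0 0 0 0 0 5;0 0 0 0 0 0 5' 40
```

```text
t: 4.85
ee_pos: [436.3, -167.3, 89.1]
eef_rot: [[0.995, -0.097, 0.0], [-0.097, -0.995, -0.0], [0.0, 0.0, -1.0]]
ft_force: [-1.6, 0.9, 5.1]
opening: 15.8
grip_force: 40.0
```

```bash
python3 -m pendant '0 0 -.3 0 0 0 5;0 0 -.7 0 0 0 5;0 0 -.8 0 0 0 5;0 0 -.8 0 0 0 5;0 0 -.8 0 0 0 5;0 0 -.8 0 0 -.6 5;0 0 0 0 0 -.6 5;0 0 0 0 0 -.58 5;.22 -.46 0 0 0 0 5;.22 -.46 0 0 0 0 5;.22 -.46 0 0 0 0 5;.22 -.46 0 0 0 0 5;.22 -.46 0 0 0 0 5;.22 -.46 0 0 0 0 5;0 0 0 0 0 0 5;0 0 0 0 0 0 5' 40
python3 - <<'E'
from h import *
W=cams.capture("wrist");cv2.imwrite("pics/w2.png",W["pixels"])
import pickle;pickle.dump(W,open("w2.pkl","wb"))
cv2.imwrite("pics/w2c.png",cv2.resize(W["pixels"][0:300,0:400],None,fx=2,fy=2,interpolation=cv2.INTER_CUBIC))
E
```

```text
t: 6.45
ee_pos: [480.2, -20.7, 298.0]
eef_rot: [[0.988, 0.152, -0.002], [0.152, -0.988, 0.0], [-0.002, -0.0, -1.0]]
ft_force: [-0.4, -0.3, -4.8]
opening: 15.7
grip_force: 40.0
```

View pics/w2c.png

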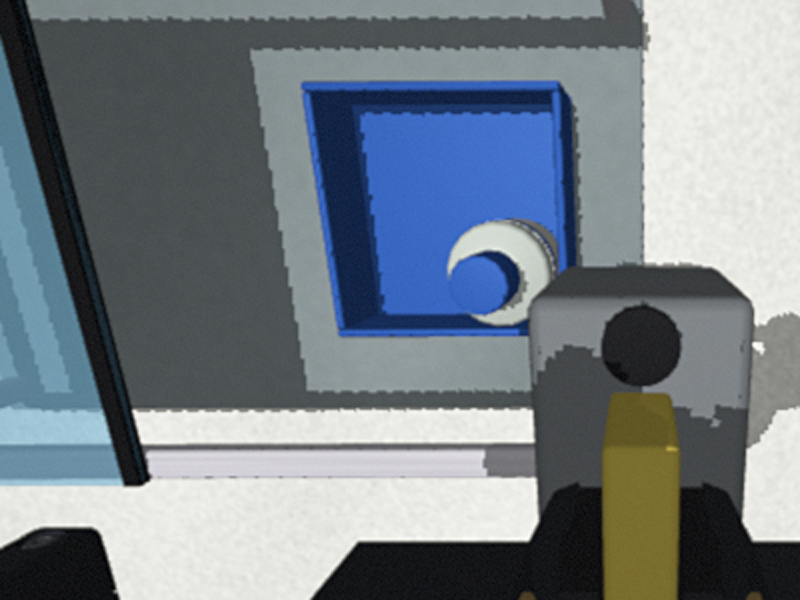

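Run:
```python
from h import *
import pickle;W=pickle.load(open("w2.pkl","rb"))
P=np.array([back(W,p,68)[:2] for p in [(151.5,41.5),(280,41),(169.5,168)]]);print(P)
L=lambda a,b:(np.round(np.linalg.norm(b-a),1),np.round(np.degrees(np.arctan2(*(b-a)[::-1])),1))
print(L(P[1],P[0]),L(P[2],P[0]))
c=(P[1]+P[2])/2;cap=back(W,(241,141.5),131)[:2];th=np.radians(8.6)
B=np.array([[np.cos(th),np.sin(th)],[-np.sin(th),np.cos(th)]])
print("c",c,"cap",cap,"bay",B@(cap-c), "coveredge", [B@(back(W,p,151)[:2]-c) for p in [(65,242),(73,241)]])
for q in [(0,33),(33,-31)]: print(c+B.T@np.array(q))
```

```text
[[588.3 178.8]
 [609.7  42.8]
 [451.9 158.6]]
(np.float64(137.7), np.float64(98.9)) (np.float64(137.9), np.float64(8.4))
c [530.8 100.7] cap [507.1  61.7] bay [-29.26540463 -35.01751122] coveredge [array([-127.98551398,  145.47401215]), array([-126.80878141,  137.20507628])]
[525.86533367 133.32896057]
[568.06455622  74.98321852]
```

Run:
```python
from h import *
import pickle;W=pickle.load(open("w2.pkl","rb"));s=env.state();R=np.array(s["eef_rot"]);t=np.array(s["ee_pos"])
for p,z in [((320,150),287),((320,224),327)]: print(R.T@(back(W,p,z)-t))
```

```text
[55.13598331 -0.77549793 11.0599334 ]
[ 32.1144895   -0.76132833 -28.90943765]
```

```bash
python3 -m pendant '.24 -.478 0 0 0 0 5;.24 -.478 0 0 0 0 5;.24 -.478 0 0 0 0 5;.24 -.478 0 0 0 0 5;.24 -.478 0 0 0 0 5;.24 -.478 0 0 0 0 5;0 0 .5 0 0 0 5;0 0 .7 0 0 0 5;0 0 .7 0 0 0 5;0 0 .6 0 0 0 5;0 0 0 0 0 0 5;0 0 0 0 0 0 5' 40
python3 - <<'E'
from h import *
W=cams.capture("wrist")
import pickle;pickle.dump(W,open("w3.pkl","wb"))
cv2.imwrite("pics/w3.png",cv2.resize(W["pixels"][0:300,120:520],None,fx=2,fy=2,interpolation=cv2.INTER_CUBIC))
E
```

```text
t: 7.7
ee_pos: [530.4, 131.1, 174.6]
eef_rot: [[0.989, 0.15, 0.0], [0.15, -0.989, -0.0], [0.0, 0.0, -1.0]]
ft_force: [0.7, -0.6, -3.6]
opening: 15.4
grip_force: 40.0
```

View pics/w3.png

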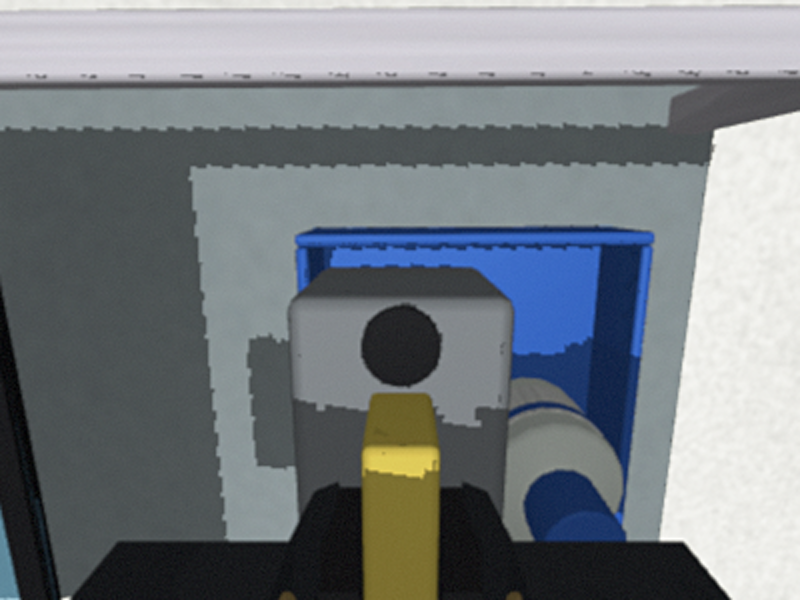

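Run:
```python
from h import *
import pickle;W=pickle.load(open("w3.pkl","rb"));s=env.state();R=np.array(s["eef_rot"]);t=np.array(s["ee_pos"])
px=lambda a,b:(a/2+120,b/2)
print(t)
for n,p,z in [("cartL",(313,268),85.6),("cartR",(475,268),85.6),("rimTL",(297,237),68),("rimTR",(653,236),68),("rimin",(310,246),68),("riminR",(638,246),68),("topL",(290,305),163.6),("topR",(513,305),163.6),("bottle body R",(623,480),85)]: print(n,R.T@(back(W,px(*p),z)-t))
```

```text
[530.87970024 131.33050321 175.41166492]
cartL [ 53.98688507 -31.69565419  89.93441914]
cartR [54.00089475 27.27975883 89.95595664]
rimTL [ 63.86132672 -39.69895319 107.5560708 ]
rimTR [ 64.20504471  97.41825679 107.60691771]
rimin [ 60.49244045 -34.85121538 107.54947471]
riminR [ 60.46460632  92.0938794  107.5956904 ]
topL [ 53.30477362 -27.24872496  11.93410155]
topR [53.29820029 27.87966658 11.95418531]
bottle body R [-30.75273331  90.22816896  90.36850041]
```

```bash
python3 -m pendant '0 0 .3 0 0 0 5;0 0 .3 0 0 0 5;0 0 .3 0 0 0 5;0 0 .2 0 0 0 5;0 0 .15 0 0 0 5;0 0 .1 0 0 0 5;0 0 0 0 0 0 5;0 0 0 0 0 0 5' 40
```

```text
t: 8.55
ee_pos: [530.3, 131.9, 106.8]
eef_rot: [[0.988, 0.151, 0.001], [0.151, -0.988, 0.0], [0.001, 0.0, -1.0]]
ft_force: [0.2, 0.3, -4.9]
opening: 15.6
grip_force: 40.0
```

```bash
python3 -m pendant '0 0 .05 0 0 0 5;0 0 .03 0 0 0 5;0 0 0 0 0 0 5;0 0 0 0 0 0 5' 40
```

```text
t: 8.95
ee_pos: [530.0, 131.8, 102.2]
eef_rot: [[0.988, 0.151, -0.0], [0.151, -0.988, 0.0], [-0.0, -0.0, -1.0]]
ft_force: [-0.1, 0.2, -4.1]
opening: 15.5
grip_force: 40.0
```

```bash
python3 -m pendant '0 0 .02 0 0 0 5;0 0 .01 0 0 0 5;0 0 0 0 0 0 5;0 0 0 0 0 0 5' 40
```

```text
t: 9.35
ee_pos: [530.0, 131.8, 102.2]
eef_rot: [[0.988, 0.152, 0.001], [0.152, -0.988, -0.0], [0.001, 0.0, -1.0]]
ft_force: [-6.5, -0.6, 9.9]
opening: 15.5
grip_force: 40.0
```

```bash
python3 -m pendant '0 0 -.03 0 0 0 15;0 0 0 0 0 0 32;0 0 0 0 0 0 32;0 0 0 0 0 0 32;0 0 -.2 0 0 0 32;0 0 -.6 0 0 0 32;0 0 -.9 0 0 0 32;0 0 -.9 0 0 0 32;0 0 -.8 0 0 0 32;.068 .70 0 0 0 0 60;.068 .70 0 0 0 0 60;.068 .70 0 0 0 0 60;.068 .70 0 0 0 0 60;.068 .70 0 0 0 0 60;.068 .70 0 0 0 0 60;.068 .70 0 0 0 0 60;.068 .70 0 0 0 0 60;0 0 0 0 0 0 60;0 0 0 0 0 0 60' 40
python3 - <<'E'
from h import *
W=cams.capture("wrist");s=env.state();t=np.array(s["ee_pos"])
print(t)
hsv=cv2.cvtColor(W["pixels"],cv2.COLOR_BGR2HSV);m=cv2.inRange(hsv,np.array([45,80,110]),np.array([80,255,255]))
n,l,st,c=cv2.connectedComponentsWithStats(m);i=1+np.argmax(st[1:,4]);print(st[i],c[i])
g=np.array([back(W,p,118)[:2] for p in np.argwhere(l==i)[:,::-1]],np.float32);print(cv2.minAreaRect(g))
cv2.imwrite("pics/w4.png",W["pixels"])
E
```

```text
t: 11.25
ee_pos: [599.1, -141.0, 272.5]
eef_rot: [[0.989, 0.15, 0.0], [0.15, -0.989, 0.0], [0.0, -0.0, -1.0]]
ft_force: [0.6, 0.1, -0.1]
opening: 60.1
grip_force: 0.0
[ 599.12550497 -140.23625568  272.6610387 ]
[618  71  18  17 243] [626.51028807  78.90946502]
((734.384765625, -394.65966796875), (13.310261726379395, 15.076187133789062), 8.427532196044922)
```

View pics/w4.png

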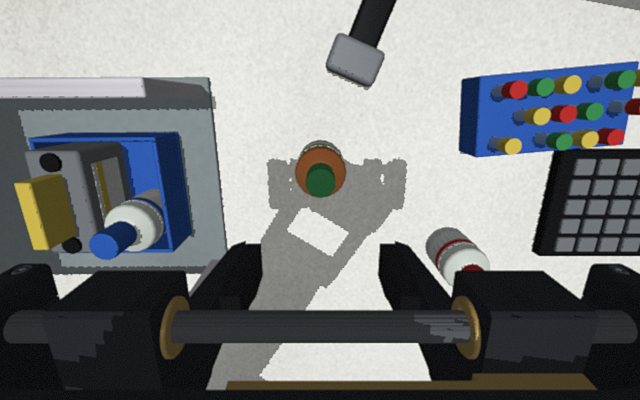

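```bash
python3 -m pendant '-.02 0 .5 0 0 0 60;0 0 .8 0 0 0 60;0 0 .8 0 0 0 60;0 0 .8 0 0 0 60;0 0 .5 0 0 0 60;0 0 .27 0 0 0 60;0 0 0 0 0 0 60;0 0 0 0 0 0 15;0 0 0 0 0 0 15;0 0 0 0 0 0 15;0 0 0 0 0 0 15;0 0 0 0 0 0 15;0 0 0 0 0 0 15' 35
```

```text
t: 12.6
ee_pos: [598.6, -141.2, 89.4]
eef_rot: [[0.988, 0.151, 0.001], [0.151, -0.988, -0.001], [0.001, 0.001, -1.0]]
ft_force: [-0.3, 0.1, 5.0]
opening: 29.2
grip_force: 35.0
```

```bash
python3 -m pendant '0 0 -.3 0 0 0 15;0 0 -.7 0 0 0 15;0 0 -1 0 0 0 15;0 0 -1 0 0 0 15;0 0 -1 0 0 0 15;.01 -.4 0 0 0 0 15;.01 -.7 0 0 0 0 15;.01 -.7 0 0 0 0 15;.01 -.7 0 0 0 0 15;.01 -.7 0 0 0 0 15;0 -.7 0 0 0 0 15;0 -.44 0 0 0 0 15;0 0 0 0 0 0 15;0 0 .5 0 0 0 15;0 0 .7 0 0 0 15;0 0 .7 0 0 0 15;0 0 .3 0 0 0 15;0 0 0 0 0 0 15;0 0 0 0 0 0 15' 35
python3 - <<'E'
from h import *
W=cams.capture("wrist")
import pickle;pickle.dump(W,open("w5.pkl","wb"))
cv2.imwrite("pics/w5.png",cv2.resize(W["pixels"][0:300,120:520],None,fx=2,fy=2,interpolation=cv2.INTER_CUBIC))
E
```

```text
t: 14.5
ee_pos: [567.9, 73.5, 178.8]
eef_rot: [[0.989, 0.151, -0.0], [0.151, -0.989, -0.0], [-0.0, 0.0, -1.0]]
ft_force: [-1.2, 0.3, -2.9]
opening: 29.2
grip_force: 35.0
```

View pics/w5.png

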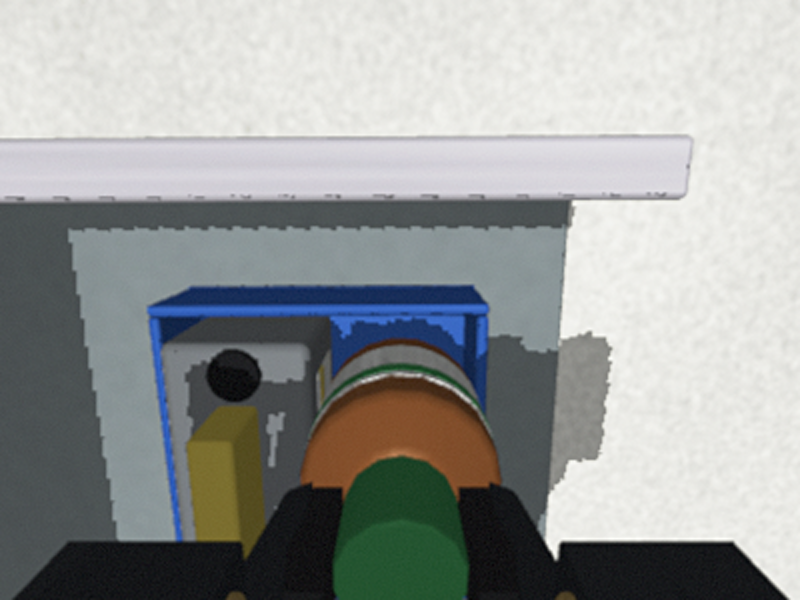

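Run:
```python
from h import *
import pickle;W=pickle.load(open("w5.pkl","rb"));s=env.state();R=np.array(s["eef_rot"]);t=np.array(s["ee_pos"])
px=lambda a,b:(a/2+120,b/2)
print(t)
for n,p,z in [("rimTL",(150,308),68),("rimTR",(488,307),68),("inL",(161,317),68),("inR",(475,317),68),("cart top R",(312,348),91),("cart top L",(163,348),91),("bot front",(402,340),t[2]-89.4),("shoulderL",(303,470),t[2]-17),("R",(497,470),t[2]-17)]: print(n,R.T@(back(W,px(*p),z)-t))
```

```text
[568.26490434  73.57996267 179.51717499]
rimTL [  36.05334723 -101.55722194  111.52506704]
rimTR [ 36.35383554  35.46127056 111.57427389]
inL [ 32.29389882 -97.47843072 111.52193264]
inR [ 32.19002761  30.27256595 111.5673426 ]
cart top R [ 24.735909   -33.27948929  88.53557344]
cart top L [ 24.8030727  -89.31264995  88.51568244]
bot front [27.55793785  0.53497531 89.45107149]
shoulderL [  6.78756757 -27.10855197  17.01580993]
R [ 6.75625954 26.70453801 17.03495334]
```

```bash
python3 -m pendant '0 -.02 0 0 0 0 15;0 0 .3 0 0 0 15;0 0 .3 0 0 0 15;0 0 .3 0 0 0 15;0 0 .25 0 0 0 15;0 0 .15 0 0 0 15;0 0 .1 0 0 0 15;0 0 .05 0 0 0 15;0 0 0 0 0 0 15;0 0 0 0 0 0 15' 35
```

```text
t: 15.55
ee_pos: [568.0, 74.9, 106.7]
eef_rot: [[0.988, 0.151, 0.001], [0.151, -0.988, -0.0], [0.001, 0.0, -1.0]]
ft_force: [1.3, 0.1, -2.6]
opening: 29.0
grip_force: 35.0
```

```bash
python3 -m pendant '0 0 .03 0 0 0 15;0 0 .03 0 0 0 15;0 0 .02 0 0 0 15;0 0 0 0 0 0 15;0 0 0 0 0 0 15' 35
```

```text
t: 16.05
ee_pos: [567.9, 74.9, 102.5]
eef_rot: [[0.988, 0.151, 0.0], [0.151, -0.988, -0.0], [0.0, 0.0, -1.0]]
ft_force: [-1.2, -0.8, 0.8]
opening: 29.3
grip_force: 35.0
```

```bash
python3 -m pendant '0 0 0 0 0 0 44;0 0 0 0 0 0 44;0 0 0 0 0 0 44;0 0 -.2 0 0 0 44;0 0 -.7 0 0 0 44;0 0 -1 0 0 0 44;0 0 -1 0 0 0 44;0 0 -1 0 0 0 44;-.13 -.61 -.1 0 0 0 60;-.13 -.61 -.1 0 0 0 60;-.13 -.61 -.1 0 0 0 60;-.13 -.61 -.1 0 0 0 60;-.13 -.61 -.1 0 0 0 60;-.13 -.61 -.1 0 0 0 60;-.13 -.61 -.1 0 0 0 60;-.13 -.61 -.1 0 0 0 60;0 0 0 0 0 0 60;0 0 0 0 0 0 60'
python3 - <<'E'
from h import *
W=cams.capture("wrist");s=env.state();R=np.array(s["eef_rot"]);t=np.array(s["ee_pos"])
hsv=cv2.cvtColor(W["pixels"],cv2.COLOR_BGR2HSV);m=cv2.inRange(hsv,np.array([5,150,90]),np.array([18,255,255]));m[300:]=0
n,l,st,c=cv2.connectedComponentsWithStats(m);i=1+np.argmax(st[1:,4]);print(st[i],c[i],t)
g=np.array([(R.T@(back(W,p,197)-t))[:2] for p in np.argwhere(l==i)[:,::-1]],np.float32);print(cv2.boxPoints(cv2.minAreaRect(g)),cv2.minAreaRect(g))
cv2.imwrite("pics/w6.png",W["pixels"])
E
```

```text
t: 17.85
ee_pos: [479.2, 308.3, 337.7]
eef_rot: [[0.988, 0.152, 0.001], [0.152, -0.988, -0.0], [0.001, 0.0, -1.0]]
ft_force: [-0.4, -0.4, -0.2]
opening: 60.0
grip_force: 0.0
[ 304  121   15   86 1190] [311.12352941 163.00756303] [479.51304016 307.65520346 337.40638457]
[[-18.477367   -2.6845152]
 [-18.4589    -15.567763 ]
 [ 60.39559   -15.454733 ]
 [ 60.377125   -2.5714846]] ((20.9591121673584, -9.069623947143555), (78.85456848144531, 12.883261680603027), 0.08212852478027344)
```

View pics/w6.png

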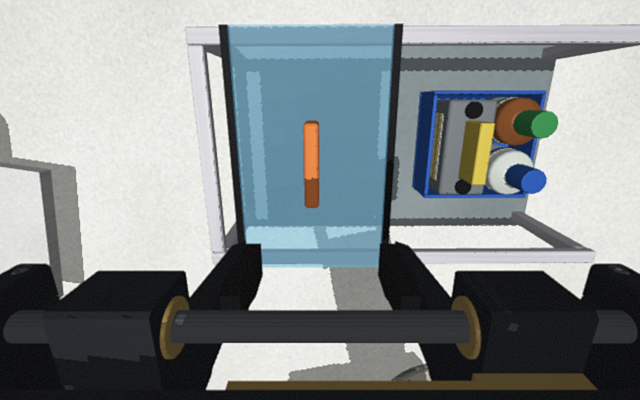

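```bash
python3 -m pendant '.42 -.18 0 0 0 0 50;0 0 .6 0 0 0 50;0 0 .7 0 0 0 50;0 0 .7 0 0 0 50;0 0 .7 0 0 0 50;0 0 .5 0 0 0 50;0 0 .2 0 0 0 50;0 0 0 0 0 0 50;0 0 0 0 0 0 5;0 0 0 0 0 0 5;0 0 0 0 0 0 5;0 0 0 0 0 0 5;0 0 0 0 0 0 5;0 0 0 0 0 0 5;0 0 0 0 0 0 5;0 0 0 0 0 0 5' 25
```

```text
t: 19.5
ee_pos: [498.9, 320.3, 167.6]
eef_rot: [[0.988, 0.151, 0.001], [0.151, -0.988, 0.0], [0.001, -0.0, -1.0]]
ft_force: [-0.7, -1.5, 3.9]
opening: 13.6
grip_force: 25.0
```

```bash
python3 -m pendant '0 .15 0 0 0 0 5;0 .3 0 0 0 0 5;0 .35 0 0 0 0 5;0 .4 0 0 0 0 5;0 .4 0 0 0 0 5;0 .4 0 0 0 0 5;0 .4 0 0 0 0 5;0 .4 0 0 0 0 5;0 .4 0 0 0 0 5;0 .4 0 0 0 0 5;0 .25 0 0 0 0 5;0 .15 0 0 0 0 5;0 0 0 0 0 0 5;0 0 0 0 0 0 5' 25
```

```text
t: 20.9
ee_pos: [530.3, 121.1, 167.6]
eef_rot: [[0.989, 0.15, 0.004], [0.15, -0.989, -0.0], [0.004, 0.001, -1.0]]
ft_force: [7.1, -1.4, 0.6]
opening: 13.9
grip_force: 25.0
```

```bash
python3 -m pendant '.01 .1 0 0 0 0 5;.01 .1 0 0 0 0 5;0 .1 0 0 0 0 5;0 .06 0 0 0 0 5;0 .04 0 0 0 0 5;0 0 0 0 0 0 5;0 0 0 0 0 0 5' 25
```

```text
t: 21.6
ee_pos: [533.3, 102.1, 167.6]
eef_rot: [[0.989, 0.151, 0.001], [0.151, -0.989, -0.0], [0.001, 0.0, -1.0]]
ft_force: [1.9, -0.2, 5.0]
opening: 13.7
grip_force: 25.0
```

```bash
python3 -m pendant '0 .06 0 0 0 0 5;0 .05 0 0 0 0 5;0 0 0 0 0 0 5;0 0 0 0 0 0 5' 25; python3 -m pendant '0 .05 0 0 0 0 5;0 .05 0 0 0 0 5;0 0 0 0 0 0 5;0 0 0 0 0 0 5' 25
```

```text
t: 22.0
ee_pos: [533.3, 101.9, 167.5]
eef_rot: [[0.988, 0.152, 0.0], [0.152, -0.988, 0.01], [0.002, -0.01, -1.0]]
ft_force: [1.1, 30.9, 4.9]
opening: 13.8
grip_force: 25.0
t: 22.4
ee_pos: [533.5, 100.4, 167.4]
eef_rot: [[0.988, 0.152, -0.0], [0.152, -0.988, 0.016], [0.002, -0.016, -1.0]]
ft_force: [-0.8, 50.9, 6.2]
opening: 16.5
grip_force: 24.9
```

```bash
python3 -m pendant '0 -.1 0 0 0 0 5;0 -.08 0 0 0 0 5;0 0 0 0 0 0 5;0 0 0 0 0 0 30;0 0 0 0 0 0 40;0 0 0 0 0 0 40;0 0 0 0 0 0 40;0 0 -.3 0 0 0 40;0 0 -.8 0 0 0 40;0 0 -.8 0 0 0 40;0 0 -.8 0 0 0 40;-.4 0 -.6 0 0 0 40;0 0 0 0 0 0 40;0 0 0 0 0 0 40' 25
python3 - <<'E'
from h import *
W=cams.capture("wrist");s=env.state();R=np.array(s["eef_rot"]);t=np.array(s["ee_pos"])
hsv=cv2.cvtColor(W["pixels"],cv2.COLOR_BGR2HSV);m=cv2.inRange(hsv,np.array([5,170,90]),np.array([18,255,255]));m[300:]=0;m[:,:250]=0;m[:,390:]=0
n,l,st,c=cv2.connectedComponentsWithStats(m);i=1+np.argmax(st[1:,4]);print(st[i],c[i],t)
g=np.array([back(W,p,197)[:2] for p in np.argwhere(l==i)[:,::-1]],np.float32);print(cv2.minAreaRect(g))
S=cams.capture("scene");cv2.imwrite("pics/end.png",np.vstack([W["pixels"][:300],cv2.resize(S["pixels"][80:350,200:560],(640,480))])[:780][::1])
im=cv2.imread("pics/end.png");cv2.imwrite("pics/end.png",cv2.resize(im,None,fx=.76,fy=.76))
E
```

```text
t: 23.8
ee_pos: [513.5, 98.3, 332.0]
eef_rot: [[0.989, 0.151, 0.0], [0.151, -0.989, -0.0], [0.0, 0.0, -1.0]]
ft_force: [0.1, 0.2, 0.1]
opening: 40.0
grip_force: 0.0
[ 312  123   15   87 1166] [318.89022298 165.08662093] [513.44160395  98.34114899 331.0120279 ]
((533.0116577148438, 102.50294494628906), (78.61925506591797, 12.312328338623047), 8.26318073272705)
```

View pics/end.png

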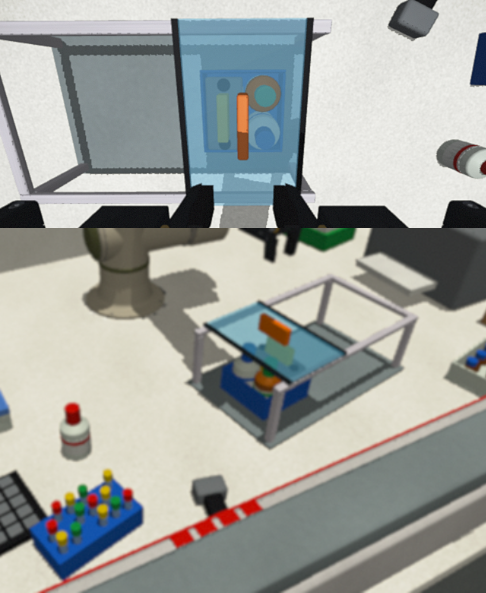

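```bash
python3 -c "
from station import env
print(env.close_job())"
```

```text
the job is handed in; nothing more can be done
None
```

The job is handed in at about 24 s: the cartridge and the amber bottle stand upright in the blue box beside the blue-capped bottle, and the cover is slid to its end stop; that last push peaked at about 51 N at the wrist, through the finger pads.

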